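# Spread a snap ring over a spindle and hold it at the groove

## Robot

A 6-joint arm with a two-finger parallel gripper is mounted at the origin on a cart in front of the work surface, level with it; the furniture and walls round the work are solid. World frame = base frame: x ahead of the robot, y to its left, z up, the work surface at z = 0. Lengths are in m, angles in rad, forces in N, time in s.
With the tool pointing down it reaches from about 0.275 to 0.875 m from the base axis. Payload 12.5 kg.
Tool frame: the origin (TCP) lies on the centre line of the jaws, within the pads' length; the fingertips stand r.finger_overhang ahead of it and the grasp point (between the pads) lies 3 mm ahead of it (r.finger_overhang is the distance from the TCP to the fingertips, in m); z points along the fingers, y is the line along which they close (so a half turn about z gives the same grasp; the last joint's range is limited). The gripper opens to 85 mm and grips with 20 to 120 N. Pads are 22 mm wide; open, the fingers measure 114 mm over their backs; the gripper's body (76 mm by 85 mm) begins 54 mm behind the grasp point. The pads swing forward as they close: fully open they stand 13 mm farther back than shut.
Start: joints at [1.055, 0.351, 1.652, -0, 1.139, -0.085], TCP at [0.23, 0.5, 0.253] pointing down, gripper open.
Joint ranges: [-2.75, 2.75], [-0.79, 2.1], [0.01, 2.65], [-1.57, 4.71], [0.07, 3.14], [-2.87, 2.87]. Speed limits (rad/s): [2.22, 2.22, 2.79, 3.14, 3.14, 3.14].

## Interface

Orientations are given as a unit quaternion [x, y, z, w].
In Python, from cell import r, optics gives the robot as it stands. The module is installed in compiled form; this text tells all that it offers. Calls block until the motion is done:
- r.move_to(position, orientation): joint-space move of the TCP to a pose.
- r.move_linear(position, rot=None, vel=0.15): straight line of the TCP; rot=None keeps the orientation; vel is the mean speed in m/s.
- r.set_joints(angles): joint-space move.
- r.set_gripper(opening, squeeze=None): opening from 0.0 (shut) to 1.0 (fully open); squeeze is the grip in N (None keeps the last); returns when the fingers have stopped.
- r.sleep(seconds).
- r.inverse_kinematics(position, orientation): joint angles nearest the present ones, or None.
- optics.get_image(name): name is "scene" or "top" or "wrist"; returns a dict with "pixels" (384x512x3 uint8, red, green, blue), "depth" (384x512 float32, m along the optical axis (not along the pixel's ray), 0 where there is no reading), "fx", "fy", "cx", "cy" (pixels), "D" ([k1, k2, p1, p2, k3] as OpenCV has them; the pictures are not rectified), "camera_from_world" (4x4, takes a point from world to camera coordinates); the wrist camera has in their place "mount" (4x4, takes a point from camera to tool coordinates, whose origin is the TCP and whose axes are the flange's). Camera axes: x right, y down, z forward; pixel columns grow to the right and rows downward; lengths in m; the calibration is good to about 2 mm. A picture is of the moment at which its call begins: read the wrist's pose just before it.
A pose or a line that the arm cannot do raises r.PlanningError and nothing moves.
- r.hand_in(): hands the job in; it is judged then, once.
Readings, each from a call of its own:
- r.current_t(): time.
- r.current_q(): joint angles.
- r.current_qvel(): joint speeds.
- r.current_effort(): joint torques, N m.
- r.current_tool_pos(): TCP position.
- r.current_ee_rot(): TCP orientation.
- r.current_contact_force(): force on the tool from outside, world axes, zero at the start.
- r.current_torque(): the same for the moment, N m.
- r.current_opening(): opening from 0.0 (shut) to 1.0 (fully open).
- r.current_finger_force(): force on a finger pad.
Only numpy, scipy, OpenCV 4.12 (cv2) and the standard library are available. Lean on these libraries where they do the work, as an engineer would, in place of code of your own. Each camera call takes 0.05 s, during which the arm holds its last target. There are 200 camera calls.

## Task

On the green jig, slide the orange spindle lock fully home towards the spindle and let go of it. Then take the red-handled circlip pliers out of their stand, squeeze the handles fully so that the snap ring on their tips is spread wide, bring the ring over the free end of the spindle and lower it to the dark groove without knocking the jig. Finish holding it there, still fully squeezed, upright, with the ring level with the groove all round and centred so that it touches nothing; do not put it down or let go, and leave the padlock, the cutter wheel and the lock cylinder where they are.

Things in the scene. Friction and masses are not known exactly. Their poses are not given: they have to be found in the camera images.
- spindle_jig: green jig plate fixed on the bench, 200 x 90 x 18 mm; origin: centre of its underside, x from the lock to the spindle, z up. The upright steel spindle at x = +52 mm, y = 0 is 29 mm in diameter, its free upper end (last 4 mm tapered) 98.5 mm above the bench; round it runs a dark groove 9 mm wide, 25 mm in diameter, its middle 78 mm above the bench.
- groove (a point): centre of the spindle on its axis, at mid-height of the groove (78 mm above the bench)
- lock (a joint): travel of the spindle lock slide along the jig's +x: 0 m = unlocked (white line at the red marks), 0.040 m = fully home against its stop (white line at the green marks, fork prongs round the spindle). About 1.5 N of friction; it stays where it is left.
- lock_grip (a point): centre of the upper face of the orange grip tab of the lock; the tab is 14 mm wide across the jig (y), 26 mm long along it (x) and stands 34 mm above the slide's steel plate (upper face 61.5 mm above the bench). Aluminium guide rails to 30 mm above the bench run at 19.5 to 27.5 mm either side of its middle line.
- pliers_stand: loading stand fixed on the bench, blue base 100 x 84 mm, a black block with its top 30 mm above the bench and a steel backrest to 108 mm above the bench at its rear (-x); origin: centre of its underside, z up. The pliers stand upright on the black block before the backrest, their pivot bolt in its open-topped slot, and lift straight up out of it.
- pliers: circlip pliers, 0.25 kg, 140 mm tall, standing handles up, a snap ring held flat on their tips at the bottom (it stays on the tips); origin midway between the tips at the ring's underside, z up along the tool, y the direction in which handles and tips move, x from the tool towards the ring. Joint block 24 mm wide in y at z = 48 to 72 mm, pivot at z = 60 mm with a bolt to x = -19 mm.
- ring_centre (a point): centre of the opening of the snap ring when it is spread, on the pliers at x = +22.4 mm, y = 0, z = 2 mm (mid-thickness of the ring). The ring is steel wire 3.6 mm thick: relaxed its opening is 27 mm wide and does not pass the spindle, fully spread it takes a 35 mm round; spread, the ring reaches from x = -6 to +44 mm and 30 mm either side in y.
- squeeze (a joint): swing of each handle of the pliers, and with it the spread of the ring: 0 rad = relaxed, 0.225 rad = fully squeezed against the stop, ring fully spread. It springs back when let go; squeezing fully takes about 10 N on each handle, 20 N or more holds it safely.
- padlock_brass: brass padlock lying on the bench, 66 x 42 x 15 mm, bystander; origin at the centre of its underside
- spare_cutter: toothed steel cutter wheel lying flat, 64 mm diameter, 7 mm thick, bystander; origin at the centre of its underside
- lock_cylinder: lock cylinder lying on the bench, 41 x 65 x 17 mm, bystander; origin at the centre of its underside
- handles (a point): midway between the two red handles, where to grip them from above, closing along the pliers' y: on the pliers at x = 0, y = 0, z = 115 mm. Handles reach from z = 79 to 140 mm, 14 mm thick in x. Relaxed they lean outwards, over their outsides about 65 mm at the top and 54 mm here; fully squeezed they are parallel, 30 mm over their outsides.

How it is judged:
By the outcome, as a careful person would: the job done as asked, in the order asked, and still so for the second after the job is handed in, while the arm keeps its last pose, push and grip.
It also fails if it takes over 58 s, if anything falls off the work surface, if the arm or the gripper's body presses on something with over 40 N, if the wrist force passes 120 N, or if a joint passes its speed limit or range.

## Working session

There is one attempt and no reset: what is moved stays moved. The work goes in short steps, each a Python script; the robot and the scene stay as the last script left them, time stands still between calls to the robot, and variables do not carry over. Pictures are saved under pics/ and viewed, at most 10 in all, crops included, and the job is handed in when it is done.

```bash
mkdir -p pics; cat > h.py <<'E'
import numpy as np, cv2, pickle
def snap(optics,r,name,fn):
    p=np.array(r.current_tool_pos()); q=np.array(r.current_ee_rot())
    im=optics.get_image(name)
    if 'mount' in im:
        from scipy.spatial.transform import Rotation as R
        T=np.eye(4);T[:3,:3]=R.from_quat(q).as_matrix();T[:3,3]=p
        im['wfc']=T@np.array(im['mount'])
    else: im['wfc']=np.linalg.inv(np.array(im['camera_from_world']))
    pickle.dump(im,open(f'pics/{fn}.pkl','wb'))
    cv2.imwrite(f'pics/{fn}.png',im['pixels'][:,:,::-1]); return im
def load(fn): return pickle.load(open(f'pics/{fn}.pkl','rb'))
def K(im): return np.array([[im['fx'],0,im['cx']],[0,im['fy'],im['cy']],[0,0,1.]])
def rays(im,px):
    px=np.asarray(px,float).reshape(-1,1,2)
    n=cv2.undistortPoints(px,K(im),np.array(im['D'],float)).reshape(-1,2)
    d=np.c_[n,np.ones(len(n))]@im['wfc'][:3,:3].T
    return im['wfc'][:3,3],d
def onplane(im,px,z):
    o,d=rays(im,px); return o+d*((z-o[2])/d[:,2])[:,None]
def cloud(im):
    v,u=np.nonzero(im['depth']>0); px=np.c_[u,v].astype(float)
    n=cv2.undistortPoints(px.reshape(-1,1,2),K(im),np.array(im['D'],float)).reshape(-1,2)
    z=im['depth'][v,u][:,None]; c=np.c_[n,np.ones(len(n))]*z
    P=np.full(im['depth'].shape+(3,),np.nan); P[v,u]=c@im['wfc'][:3,:3].T+im['wfc'][:3,3]; return P
def proj(im,X):
    cw=np.linalg.inv(im['wfc']); rv=cv2.Rodrigues(cw[:3,:3])[0]
    return cv2.projectPoints(np.asarray(X,float).reshape(-1,1,3),rv,cw[:3,3],K(im),np.array(im['D'],float))[0].reshape(-1,2)
E
python3 - <<'E'
from cell import r,optics
from h import *
a=snap(optics,r,'top','t0');b=snap(optics,r,'scene','s0');
cv2.imwrite('pics/both.png',cv2.resize(np.vstack([a['pixels'],b['pixels']]),None,fx=.78,fy=.78)[:,:,::-1])
print(a['wfc'][:3],b['wfc'][:3],r.finger_overhang,r.current_ee_rot(),r.current_t(),a['fx'],(a['depth']>0).mean())
E
```

```text
[[-0.00507227 -0.9998982   0.01333657  0.53900009]
 [-0.99950061  0.00548533  0.03111987 -0.22845729]
 [-0.03118986 -0.01317206 -0.99942668  0.96803417]] [[-0.87361121 -0.3482584   0.33988165  0.26726447]
 [-0.48652761  0.63902572 -0.5957659   0.27022766]
 [-0.00971264 -0.68582958 -0.72769736  0.72383438]] 0.022 [ 2.13741741e-01  9.76890070e-01 -4.91568649e-04 -1.33046002e-04] 0.1 449.4201427047307 0.9959818522135416
```

View pics/t0.png

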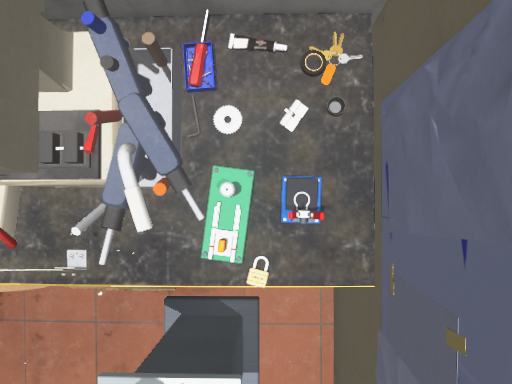

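View pics/s0.png

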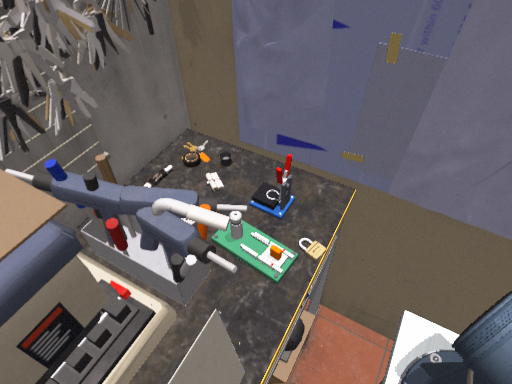

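Top view: jig about (228,214), with the spindle at (228,189) and the orange tab at (222,245). The stand is at (302,200), with red handles at row 215 and the ring at (302,200). A grey machine with an arm tip near (200,218) sits left of the jig. Next I measure.

```bash
python3 - <<'E'
from h import *
a=load('t0');P=cloud(a);hsv=cv2.cvtColor(a['pixels'],cv2.COLOR_RGB2HSV)
def comp(lo,hi,roi):
    m=cv2.inRange(hsv,np.array(lo),np.array(hi)); k=np.zeros_like(m); x0,y0,x1,y1=roi; k[y0:y1,x0:x1]=255
    return m&k
def rect(m,z):
    c=np.vstack(cv2.findContours(m,0,2)[0]).reshape(-1,2)
    h=onplane(a,c,z)[:,:2]; return cv2.minAreaRect((h*1000).astype(np.float32))
g=comp((65,90,40),(85,255,255),(195,155,265,270)); print('jig',rect(g,.018),np.nanmedian(P[g>0],0))
b=comp((100,120,60),(125,255,255),(275,165,330,230)); print('stand',rect(b,.01),np.nanmedian(P[b>0],0))
o=comp((8,150,120),(22,255,255),(205,225,245,260)); print('tab',rect(o,.0615),np.nanmedian(P[o>0],0),np.nanmax(P[o>0],0))
d=comp((0,150,80),(6,255,255),(275,195,335,230))|comp((174,150,80),(180,255,255),(275,195,335,230))
n,l,s,c=cv2.connectedComponentsWithStats(d)
for i in range(1,n):
    if s[i,4]>5: print('red',s[i],c[i],np.nanmedian(P[l==i],0),np.nanmax(P[l==i][:,2]))
# spindle top
q=P[175:205,212:245].reshape(-1,3); q=q[q[:,2]>.085]; print('spindle',len(q),q.mean(0),q.max(0),q.min(0))
# heights of the grid
print('heights mm, rows=px row')
cols=list(range(100,345,12)); print(cols)
for v in range(100,285,12): print(v,[int(1000*np.nan_to_num(P[v,u,2])) for u in cols])
print(P[100,100],P[280,340],P[214,200])
E
```

```text
jig ((507.558349609375, -135.39999389648438), (89.95002746582031, 198.40728759765625), 82.22039794921875) [ 0.52852541 -0.13953064  0.01759663]
stand ((538.0020141601562, -291.2424011230469), (84.18546295166016, 100.05590057373047), 87.7010498046875) [ 0.53866443 -0.2621786   0.01160591]
tab ((445.295654296875, -127.72305297851562), (12.673076629638672, 23.667736053466797), 80.21871948242188) [ 0.44727801 -0.13066414  0.06078852] [ 0.45650577 -0.12069948  0.06458973]
red [289 212   7   7  44] [292.         214.79545455] [ 0.51014244 -0.2658566   0.16197036] 0.1666656361494313
red [313 212  11   8  70] [318.54285714 215.3       ] [ 0.50917362 -0.3136738   0.159335  ] 0.16817399394814814
spindle 168 [ 0.55963113 -0.14148166  0.09708579] [ 0.57249897 -0.12680445  0.10269094] [ 0.54703619 -0.15479819  0.09004178]
heights mm, rows=px row
[100, 112, 124, 136, 148, 160, 172, 184, 196, 208, 220, 232, 244, 256, 268, 280, 292, 304, 316, 328, 340]
100 [58, 53, 244, 240, 7, 5, 98, -2, -5, -2, -1, 0, 0, -2, 0, 0, 0, -2, -1, 0, 24]
112 [217, 173, 242, 241, 236, 4, 95, 0, 5, -2, 5, 5, 0, 2, 0, 2, 1
[... 573 characters left out ...]
17, 20, -1, 0, -1, 28, 31, 32, 0, 0]
208 [216, 242, 225, 262, 0, -1, 0, -2, 194, 17, 17, 17, 17, 0, -2, 0, 28, 29, 28, 0, 0]
220 [0, 242, -3, 257, 251, 1, 0, 2, -1, 17, 18, 19, 15, 0, -2, 7, 109, 93, 14, 0, 0]
232 [-1, 237, 2, -1, 1, 0, 0, 2, -2, 18, 28, 25, 20, 0, 3, 0, 0, 0, 0, 0, -2]
244 [-2, 0, -3, 0, 0, 1, 2, 0, 0, 17, 65, 15, 12, 0, 0, -2, 0, -1, 0, -1, 2]
256 [-3, 2, 0, -2, 0, 0, 1, 0, 0, 16, 18, 29, 1, 0, 1, 0, 0, 0, 0, 0, -2]
268 [-1, 0, -1, 3, -1, 0, 2, -1, 1, 0, 0, 0, 0, 6, -2, -2, 2, 0, 2, 0, -1]
280 [0, -1, -2, 0, -2, 0, 2, 1, -2, 0, 0, -1, -1, 14, 1, 0, 0, 0, 0, 0, -2]
[0.74576659 0.12456624 0.05893555] [ 0.36364157 -0.37608532 -0.00264747] [ 0.5134475  -0.10525525  0.19253582]
```

```bash
python3 - <<'E'
from h import *
for f in('t0','s0'):
    P=cloud(load(f)).reshape(-1,3)
    m=(P[:,2]>.12)&(P[:,0]>.36)&(P[:,0]<.7)&(P[:,1]>-.25)&(P[:,1]<.02); Q=P[m]
    print(f,len(Q))
    for x0 in np.arange(.40,.7,.02):
        s=Q[(Q[:,0]>=x0)&(Q[:,0]<x0+.02)]
        if len(s): print('x%.2f'%x0,len(s),'y',s[:,1].min().round(3),s[:,1].max().round(3),'z',s[:,2].min().round(3),s[:,2].max().round(3), 'minz where y<-.06:', s[s[:,1]<-.06][:,2].min().round(3) if (s[:,1]<-.06).any() else None)
s=load('s0')
c=s['pixels'][180:310,170:345]; cv2.imwrite('pics/c1.png',cv2.resize(c,None,fx=4,fy=4,interpolation=2)[:,:,::-1])
from cell import r,optics
from scipy.spatial.transform import Rotation as R
# pliers/jig orientation options
for ang in (90,-90,80,-100,0,180):
    q=(R.from_euler('z',ang,degrees=True)*R.from_euler('x',180,degrees=True)).as_quat()
    print(ang,[None if (k:=r.inverse_kinematics(p,q)) is None else np.round(k,2) for p in([.447,-.13,.2],[.51,-.29,.2],[.557,-.165,.25])])
E
```

```text
t0 5339
x0.48 105 y -0.035 -0.008 z 0.242 0.259 minz where y<-.06: None
x0.50 288 y -0.112 0.02 z 0.189 0.265 minz where y<-.06: 0.189
x0.52 415 y -0.105 0.02 z 0.187 0.267 minz where y<-.06: 0.187
x0.54 502 y -0.094 0.02 z 0.181 0.27 minz where y<-.06: 0.19
x0.56 592 y -0.091 0.02 z 0.14 0.274 minz where y<-.06: 0.192
x0.58 680 y -0.083 0.019 z 0.12 0.277 minz where y<-.06: 0.189
x0.60 775 y -0.075 0.018 z 0.121 0.276 minz where y<-.06: 0.185
x0.62 619 y -0.067 0.02 z 0.161 0.262 minz where y<-.06: 0.185
x0.64 531 y -0.056 0.02 z 0.192 0.241 minz where y<-.06: None
x0.66 445 y -0.045 0.02 z 0.197 0.244 minz where y<-.06: None
x0.68 387 y -0.032 0.02 z 0.198 0.247 minz where y<-.06: None
s0 3195
x0.48 125 y -0.034 -0.006 z 0.231 0.259 minz where y<-.06: None
x0.50 241 y -0.111 0.02 z 0.185 0.262 minz where y<-.06: 0.185
x0.52 302 y -0.101 0.02 z 0.185 0.266 minz where y<-.06: 0.185
x0.54 435 y -0.09 0.02 z 0.14 0.27 minz where y<-.06: 0.19
x0.56 356 y -0.086 0.02 z 0.153 0.272 minz where y<-.06: 0.206
x0.58 377 y -0.077 0.02 z 0.19 0.276 minz where y<-.06: 0.208
x0.60 382 y -0.071 0.
[... 443 characters left out ...]
)]
-90 [array([-0.38,  0.27,  1.92, -0.  ,  0.96,  2.76]), array([-0.6 ,  0.47,  1.61, -0.  ,  1.06,  2.55]), array([-0.37,  0.41,  1.57, -0.  ,  1.16,  2.77])]
80 [array([-0.38,  0.27,  1.92, -0.  ,  0.96, -0.21]), array([-0.6 ,  0.47,  1.61,  0.  ,  1.06, -0.42]), array([-0.37,  0.41,  1.57,  0.  ,  1.16, -0.19])]
-100 [None, array([-0.6 ,  0.47,  1.61, -0.  ,  1.06,  2.72]), None]
0 [array([-0.38,  0.27,  1.92, -0.  ,  0.96,  1.19]), array([-0.6 ,  0.47,  1.61, -0.  ,  1.06,  0.97]), array([-0.37,  0.41,  1.57, -0.  ,  1.16,  1.2 ])]
180 [array([-0.38,  0.27,  1.92,  0.  ,  0.96, -1.95]), array([-0.6 ,  0.47,  1.61,  0.  ,  1.06, -2.17]), array([-0.37,  0.41,  1.57,  0.  ,  1.16, -1.94])]
```

View pics/c1.png

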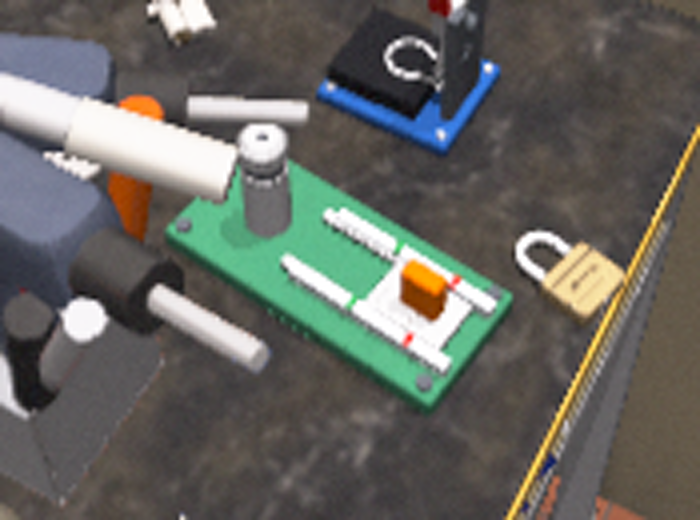

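The scene crop shows the lock's white line at the red marks. The jig has the spindle at its far end, and a rod tip from the machine hangs by the jig's left edge at z≈0.19. I'll check the sweep corridor and move in for a wrist view.

```bash
python3 - <<'E'
from h import *
for f in('t0','s0'):
    P=cloud(load(f)).reshape(-1,3); rr=np.hypot(P[:,0],P[:,1])
    for lo,hi in((.2,.3),(.3,.4),(.4,.5),(.5,.6)):
        m=(rr>lo)&(rr<hi)&(P[:,0]>.1)&(P[:,1]>-.35); 
        if m.any(): i=P[m][:,2].argmax(); print(f,lo,m.sum(),P[m][i].round(3))
from cell import r,optics
from scipy.spatial.transform import Rotation as R
im=optics.get_image('wrist'); print(np.round(im['mount'],4),im['fx'])
q=(R.from_euler('z',-8,degrees=True)*R.from_euler('x',180,degrees=True))
print(np.round(r.inverse_kinematics([.16,.34,.43],r.current_ee_rot()),2),np.round(r.inverse_kinematics([.42,-.13,.36],q.as_quat()),2))
E
```

```text
t0 0.2 1822 [ 0.145 -0.151  0.002]
t0 0.3 4114 [ 0.359 -0.088  0.006]
t0 0.4 13101 [0.493 0.074 0.279]
t0 0.5 17807 [0.496 0.078 0.28 ]
s0 0.2 468 [ 0.139 -0.145  0.002]
s0 0.3 5999 [ 0.359 -0.176  0.014]
s0 0.4 11674 [0.493 0.075 0.278]
s0 0.5 13735 [0.495 0.079 0.278]
[[ 1.000e-04 -9.568e-01 -2.906e-01  7.480e-02]
 [ 1.000e+00  1.000e-04  0.000e+00  8.000e-04]
 [-0.000e+00 -2.906e-01  9.568e-01 -1.198e-01]
 [ 0.000e+00  0.000e+00  0.000e+00  1.000e+00]] 269.87298332610055
[ 1.01 -0.13  1.76 -0.    1.51 -0.13] [-0.41  0.04  1.76 -0.    1.33  1.3 ]
```

```bash
python3 - <<'E'
from cell import r,optics
from h import *
from scipy.spatial.transform import Rotation as R
q=(R.from_euler('z',-8,degrees=True)*R.from_euler('x',180,degrees=True)).as_quat()
r.move_to([.16,.34,.43],r.current_ee_rot()); t1=r.current_t()
r.set_gripper(0.0)
r.move_to([.42,-.13,.36],q); print(t1,r.current_t())
w=snap(optics,r,'wrist','w1')
q0=(R.from_euler('x',180,degrees=True)).as_quat()
r.move_to([.46,-.22,.36],q0); w2=snap(optics,r,'wrist','w2'); print(r.current_t())
cv2.imwrite('pics/w12.png',np.hstack([w['pixels'],w2['pixels']])[:,:,::-1][:, :, :]); 
cv2.imwrite('pics/w12s.png',cv2.resize(cv2.imread('pics/w12.png'),(800,300),interpolation=cv2.INTER_AREA))
E
```

```text
1.125 3.85
4.425
```

View pics/w12s.png

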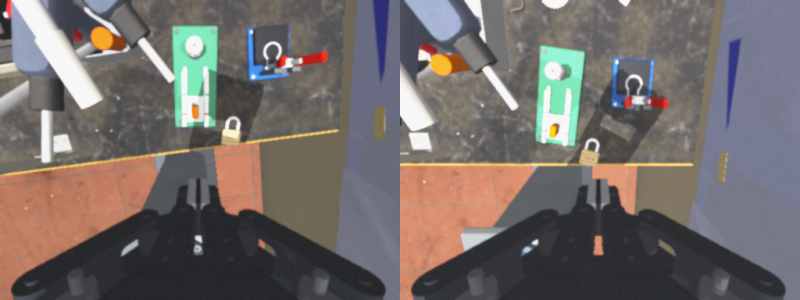

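Wrist views: in w2 the jig is near (198,120), the spindle top near (198,90), the pliers handles at (288..342,130) and the ring at about (301,105). I can compare these with the top camera.

```bash
cat >> h.py <<'E'
def mask(im,lo,hi,box):
    hsv=cv2.cvtColor(im['pixels'],cv2.COLOR_RGB2HSV); m=cv2.inRange(hsv,np.array(lo),np.array(hi)); k=np.zeros_like(m)
    x0,y0,x1,y1=box; k[y0:y1,x0:x1]=255; return m&k
def rect(im,m,z):
    c=np.vstack(cv2.findContours(m,0,1)[0]).reshape(-1,2); return cv2.minAreaRect((onplane(im,c,z)[:,:2]*1000).astype(np.float32))
E
python3 - <<'E'
from h import *
B={'t0':((195,155,265,270),(275,165,330,230)),'w1':((215,25,285,170),(310,25,425,110)),'w2':((165,50,245,190),(265,65,350,150))}
for f,(j,s) in B.items():
    im=load(f);P=cloud(im);print(f)
    print(' jig',rect(im,mask(im,(65,90,40),(85,255,255),j),.018))
    print(' stand',rect(im,mask(im,(100,120,60),(125,255,255),s),.01))
    o=mask(im,(8,150,120),(22,255,255),j); v,u=np.nonzero(o)
    print(' tab',rect(im,o,.0615)); 
    x0,y0,x1,y1=j; Q=P[y0:y1,x0:x1].reshape(-1,3); n=Q[(Q[:,2]>.09)&(Q[:,2]<.12)]; print(' spin',len(n),n.mean(0).round(4),((n.max(0)+n.min(0))/2).round(4))
    n=Q[(Q[:,2]>.055)&(Q[:,2]<.068)&(Q[:,0]<.5)]; print(' tabcloud',len(n),((n.max(0)+n.min(0))/2).round(4))
    x0,y0,x1,y1=s; sub=np.zeros(P.shape[:2],bool); sub[y0:y1,x0:x1]=1
    d=((mask(im,(0,150,80),(6,255,255),s)|mask(im,(172,150,80),(180,255,255),s))>0)&sub
    n=P[d&(P[...,2]>.15)]
    for g in (n[n[:,1]>-.29],n[n[:,1]<-.29]): print(' red',len(g),g.min(0).round(4),g.max(0).round(4))
    # ring: bright pixels on block
    hsv=cv2.cvtColor(im['pixels'],cv2.COLOR_RGB2HSV)
    m=(hsv[...,1]<60)&(hsv[...,2]>120)&sub&(P[...,2]>.02)&(P[...,2]<.045)
    v,u=np.nonzero(m); q=onplane(im,np.c_[u,v],.032+0)
    print(' ring',len(q),q.min(0).round(4),q.max(0).round(4))
E
```

```text
t0
 jig ((507.558349609375, -135.39999389648438), (89.95002746582031, 198.40728759765625), 82.22039794921875)
 stand ((538.0020141601562, -291.2424011230469), (84.18546295166016, 100.05590057373047), 87.7010498046875)
 tab ((445.295654296875, -127.72305297851562), (12.673076629638672, 23.667736053466797), 80.21871948242188)
 spin 168 [ 0.5596 -0.1415  0.0971] [ 0.5598 -0.1408  0.0964]
 tabcloud 89 [ 0.4459 -0.1278  0.0603]
 red 31 [ 0.5047 -0.2682  0.1513] [ 0.5155 -0.2603  0.1667]
 red 47 [ 0.5026 -0.3213  0.15  ] [ 0.5152 -0.3113  0.1682]
 ring 118 [ 0.5177 -0.3095  0.032 ] [ 0.5824 -0.2599  0.032 ]
w1
 jig ((507.8269958496094, -133.89599609375), (90.26982116699219, 196.95431518554688), 82.1173095703125)
 stand ((537.4237670898438, -289.0622863769531), (84.6482925415039, 100.16131591796875), 88.29776763916016)
 tab ((446.5017395019531, -125.83011627197266), (10.745733261108398, 22.8309383392334), 82.08068084716797)
 spin 422 [ 0.5583 -0.1407  0.0967] [ 0.5587 -0.1408  0.0955]
 tabcloud 140 [ 0.4449 -0.1249  0.0596]
 red 86 [ 0.5043 -0.265   0.1512] [ 0.5166 -0.2575  0.1661]
 red 195 [ 0.5017 -0.3206  0.1501] [ 0.5153 -0.3099  0.1661]
 ring 321 [ 0.5052 -0.3216  0.032 ] [ 0.5564 -0.2715  0.032 ]
w2
 jig ((507.52996826171875, -134.73004150390625), (90.56288146972656, 198.8788299560547), 82.24800872802734)
 stand ((537.8159790039062, -289.8772277832031), (84.85692596435547, 99.99176788330078), 88.09140014648438)
 tab ((449.7744445800781, -133.2997589111328), (21.698680877685547, 11.093368530273438), 14.89113998413086)
 spin 387 [ 0.5584 -0.1415  0.0967] [ 0.5586 -0.1407  0.0954]
 tabcloud 132 [ 0.4454 -0.1264  0.0588]
 red 79 [ 0.5038 -0.2683  0.1506] [ 0.5167 -0.2583  0.1658]
 red 131 [ 0.5021 -0.3211  0.1506] [ 0.515  -0.3106  0.1656]
 ring 313 [ 0.5119 -0.3213  0.032 ] [ 0.5821 -0.258   0.032 ]
```

Measurements agree across the three views:
- jig centre (.5076,-.1347), yaw -7.8°
- spindle (.559,-.1416)
- pliers axis about (.5095,-.2897), yaw -2°

Next I push the lock with closed, tilted fingers, so the body stays clear of the rod.

```bash
cat > push.py <<'E'
from cell import r,optics
from h import *
from scipy.spatial.transform import Rotation as R
A=np.radians(-7.8); ex=np.array([np.cos(A),np.sin(A),0]); C=np.array([.5076,-.1347,0]); ey=np.array([-ex[1],ex[0],0])
q=(R.from_euler('z',-7.8,degrees=True)*R.from_euler('y',-30,degrees=True)*R.from_euler('x',180,degrees=True)).as_quat()
pos=lambda s,z:C+ex*s+ey*.0004+np.array([0,0,z])
r.move_to(pos(-.125,.2),q); r.move_linear(pos(-.1135,.067)); r.sleep(.2)
f0=np.array(r.current_contact_force()); print(r.current_t(),f0.round(2))
s=-.1135; log=[]
while s<-.045:
    s+=.003 if s<-.065 else .001
    r.move_linear(pos(s,.067),vel=.06); f=np.array(r.current_contact_force())-f0; log.append((round(s*1000,1),round(float(f@ex),1)))
    if f@ex<-6: break
print(log,r.current_t(),np.round(f,1))
snap(optics,r,'wrist','w3');t=snap(optics,r,'scene','s3')
E
python3 push.py
```

```text
7.75 [-0.24 -0.1  -0.68]
[(-110.5, 0.4), (-107.5, -0.6), (-104.5, -0.0), (-101.5, 0.7), (-98.5, 0.7), (-95.5, 0.1), (-92.5, -0.2), (-89.5, -0.4), (-86.5, 0.0), (-83.5, 0.7), (-80.5, -0.2), (-77.5, -0.4), (-74.5, 0.2), (-71.5, 0.4), (-68.5, 0.1), (-65.5, -0.6), (-62.5, 0.3), (-61.5, -1.2), (-60.5, -5.8), (-59.5, -12.3)] 12.75 [-12.3   0.9   9.2]
```

```bash
python3 - <<'E'
from cell import r,optics
from h import *
from scipy.spatial.transform import Rotation as R
A=np.radians(-7.8); ex=np.array([np.cos(A),np.sin(A),0])
p=np.array(r.current_tool_pos()); r.move_linear(p-ex*.025,vel=.15); r.move_linear(p-ex*.045+[0,0,.19],vel=.25)
q0=R.from_euler('z',-2,degrees=True)*R.from_euler('x',180,degrees=True)
r.move_to([.43,-.2,.33],q0.as_quat()); r.set_gripper(1.0)
print(r.current_t(),r.current_opening())
w=snap(optics,r,'wrist','w4');t=snap(optics,r,'top','t4')
for im,f in((w,'w'),(t,'t')):
    uv=proj(im,[[.485,-.132,.06]])[0].astype(int); print(f,uv)
    x0,y0=max(uv[0]-35,0),max(uv[1]-40,0); box=(x0,y0,x0+70,y0+80)
    o=mask(im,(8,150,120),(22,255,255),box); c=rect(im,o,.0615); print(c)
    P=cloud(im)[box[1]:box[3],box[0]:box[2]].reshape(-1,3); n=P[(P[:,2]>.055)&(P[:,2]<.068)&(P[:,0]<.52)]; print(len(n),((n.max(0)+n.min(0))/2).round(4))
    cv2.imwrite(f'pics/z4{f}.png',cv2.resize(im['pixels'][box[1]:box[3],box[0]:box[2]],(490,560),interpolation=2)[:,:,::-1])
a,b=cv2.imread('pics/z4w.png'),cv2.imread('pics/z4t.png'); cv2.imwrite('pics/z4.png',np.hstack([a,b])[:, :]); cv2.imwrite('pics/z4.png',cv2.resize(np.hstack([a,b]),(800,457)))
E
```

```text
17.6917 1.0026918761268158
w [204 125]
((479.1167297363281, -132.43678283691406), (14.05176067352295, 22.176307678222656), 85.35625457763672)
191 [ 0.4775 -0.1303  0.0589]
t [223 225]
((478.46807861328125, -132.23472595214844), (12.622520446777344, 24.60601234436035), 81.56568145751953)
85 [ 0.4786 -0.1318  0.0597]
```

View pics/z4.png

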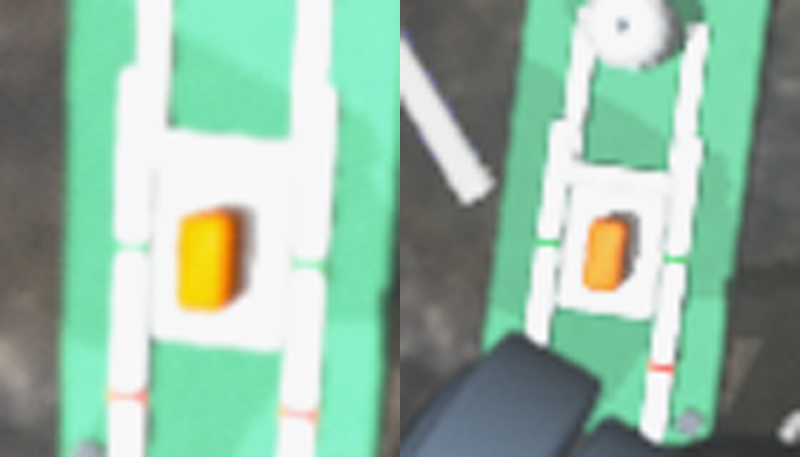

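The views show the tab moved only about 33.5 mm of the 40. The white line sits a little short of the green marks. The upward force component suggests the wrist camera housing met the rod, so I'll redo the push with the camera on the robot's side.

```bash
sed -e "s/\*R.from_euler('x',180/*R.from_euler('z',180,degrees=True)*R.from_euler('x',180/" -e "s/r.move_to(pos(-.125,.2),q); r.move_linear(pos(-.1135,.067))/r.set_gripper(0.0); r.move_to(pos(-.105,.2),q); r.move_linear(pos(-.08,.067),vel=.25)/; s/s=-.1135/s=-.08/; s/s<-.045/s<-.043/; s/-.065 else/-.07 else/; s/<-6/<-9/" push.py > push2.py; cat >> push2.py <<'E'
p=np.array(r.current_tool_pos()); r.move_linear(p-ex*.02,vel=.15); r.move_linear(p-ex*.04+[0,0,.19],vel=.3)
t=snap(optics,r,'top','t5'); o=mask(t,(8,150,120),(22,255,255),(188,185,258,265)); print(o.sum()//255, rect(t,o,.0615) if o.any() else 0, r.current_t())
E
python3 push2.py
```

```text
Traceback (most recent call last):
  File "push2.py", line 7, in <module>
    r.set_gripper(0.0); r.move_to(pos(-.105,.2),q); r.move_linear(pos(-.08,.067),vel=.25); r.sleep(.2)
                                                    ~~~~~~~~~~~~~^^^^^^^^^^^^^^^^^^^^^^^^
cell.PlanningError: the arm cannot follow that straight line within its joint ranges
```

```bash
python3 - <<'E'
from cell import r
import numpy as np
from scipy.spatial.transform import Rotation as R
print(r.current_t(),np.round(r.current_q(),2),np.round(r.current_tool_pos(),3))
A=np.radians(-7.8); ex=np.array([np.cos(A),np.sin(A),0]); C=np.array([.5076,-.1347,0])
for t in(30,20,12):
  for yaw in (180,150,210,90):
    q=(R.from_euler('z',-7.8,degrees=True)*R.from_euler('y',-t,degrees=True)*R.from_euler('z',yaw,degrees=True)*R.from_euler('x',180,degrees=True)).as_quat()
    print(t,yaw,[None if (k:=r.inverse_kinematics(C+ex*s+[0,0,z],q)) is None else np.round(k,2) for s,z in((-.105,.2),(-.09,.12),(-.08,.067),(-.05,.067))])
E
```

```text
21.4833 [-0.51  0.03  2.32  0.55  0.35 -2.42] [ 0.404 -0.12   0.2  ]
30 180 [array([-0.51,  0.03,  2.32,  0.55,  0.35, -2.42]), None, array([-0.48,  0.43,  2.34,  2.23,  0.21,  2.17]), array([-0.45,  0.46,  2.27,  2.11,  0.18,  2.32])]
30 150 [array([-0.51,  0.03,  2.32,  0.55,  0.35, -1.9 ]), array([-0.49,  0.26,  2.35,  1.39,  0.18, -2.75]), array([-0.48,  0.43,  2.34,  2.23,  0.21,  2.69]), array([-0.45,  0.46,  2.27,  2.11,  0.18,  2.84])]
30 210 [None, array([-0.49,  0.26,  2.35,  1.39,  0.18,  2.49]), array([-0.48,  0.43,  2.34,  2.23,  0.21,  1.64]), array([-0.45,  0.46,  2.27,  2.11,  0.18,  1.79])]
30 90 [array([-0.51,  0.03,  2.32,  0.55,  0.35, -0.85]), array([-0.49,  0.26,  2.35,  1.39,  0.18, -1.7 ]), array([-0.48,  0.43,  2.34,  2.23,  0.21, -2.54]), array([-0.45,  0.46,  2.27,  2.11,  0.18, -2.39])]
20 180 [array([-0.47,  0.06,  2.22,  0.22,  0.54, -2.07]), array([-0.45,  0.27,  2.25,  0.36,  0.3 , -2.21]), array([-0.44,  0.42,  2.25,  0.65,  0.17, -2.5 ]), array([-0.42,  0.45,  2.18,  0.51,  0.2 , -2.34])]
20 150 [array([-0.47,  0.06,  2.22,  0.22,  0.54, -1.55]), arr
[... 674 characters left out ...]
0.34, -2.01]), array([-0.4 ,  0.47,  2.1 ,  0.15,  0.38, -1.96])]
12 150 [array([-0.44,  0.11,  2.14,  0.1 ,  0.7 , -1.41]), array([-0.42,  0.3 ,  2.17,  0.13,  0.48, -1.44]), array([-0.42,  0.43,  2.17,  0.17,  0.34, -1.49]), array([-0.4 ,  0.47,  2.1 ,  0.15,  0.38, -1.44])]
12 210 [array([-0.44,  0.11,  2.14,  0.1 ,  0.7 , -2.46]), array([-0.42,  0.3 ,  2.17,  0.13,  0.48, -2.49]), array([-0.42,  0.43,  2.17,  0.17,  0.34, -2.53]), array([-0.4 ,  0.47,  2.1 ,  0.15,  0.38, -2.49])]
12 90 [array([-0.44,  0.11,  2.14,  0.1 ,  0.7 , -0.37]), array([-0.42,  0.3 ,  2.17,  0.13,  0.48, -0.4 ]), array([-0.42,  0.43,  2.17,  0.17,  0.34, -0.44]), array([-0.4 ,  0.47,  2.1 ,  0.15,  0.38, -0.39])]
```

```bash
sed -i -e "s/'y',-30/'y',-14/; s/pos(-.105,.2)/pos(-.09,.17)/; s/pos(-.08,.067),vel/pos(-.075,.062),vel/; s/\.067/.062/g; s/^s=-.08/s=-.075/; s/s<-.043/s<-.044/; s/s+=.*/s+=.017 if s<-.07 else .0012/" push2.py; python3 push2.py
```

```text
22.9917 [ 0.2  -0.63 -0.19]
[(-58.0, -2.3), (-56.8, -6.7), (-55.6, -13.1)] 23.925 [-13.3  -0.4   9. ]
35 ((478.7580261230469, -132.2777099609375), (12.622520446777344, 24.60365104675293), 81.56568145751953) 25.15
```

```bash
python3 - <<'E'
from h import *
A=np.radians(-7.8); Rm=np.array([[np.cos(A),np.sin(A)],[-np.sin(A),np.cos(A)]])
for f in('t0','w1','w2','t4','w4','t5'):
    im=load(f); uv=proj(im,[[.5076,-.1347,.03]])[0].astype(int); b=(max(uv[0]-40,0),max(uv[1]-60,0),uv[0]+40,uv[1]+70)
    print(f)
    for nm,lo,hi,z in(('red',(0,60,120),(7,255,255),.03),('red2',(170,60,120),(180,255,255),.03),('tab',(8,150,120),(24,255,255),.0615)):
        m=mask(im,lo,hi,b); n,l,s,c=cv2.connectedComponentsWithStats(m)
        for i in range(1,n):
            if s[i,4]>=2: print(' ',nm,s[i,4],(Rm@(onplane(im,[c[i]],z)[0,:2]-[.5076,-.1347])*1000).round(1))
    # greens on rails: saturated green brighter: sample along rails at y=+-23.5
    for y in(-23.5,23.5):
        xs=np.arange(-95,30,1.); X=np.c_[xs,np.full_like(xs,y)]/1000@Rm+[.5076,-.1347]
        p=proj(im,np.c_[X,np.full(len(xs),.03)]); v=cv2.remap(im['pixels'],p[:,0].astype(np.float32)[None],p[:,1].astype(np.float32)[None],1)[0].astype(int)
        rg=v[:,0]-v[:,1]; print('  rail',y,'red at',xs[rg.argmax()],rg.max(),'green at',xs[20+rg[20:90].argmin()],rg[20:90].min())
for f in('t0','t4','t5'):
    im=load(f); xs=np.arange(-95,20,3.); 
    for y in(11,-11):
        X=np.c_[xs,np.full_like(xs,y)]/1000@Rm+[.5076,-.1347]; p=proj(im,np.c_[X,np.full(len(xs),.0275)])
        v=cv2.remap(im['pixels'],p[:,0].astype(np.float32)[None],p[:,1].astype(np.float32)[None],1)[0].astype(int); print(f,y,[(int(x),int(a[0]),int(a[1])) for x,a in zip(xs,v)])
E
```

```text
t0
  red 5 [-70.6  21.3]
  red 6 [-70.6 -24.3]
  tab 72 [-62.6  -1.4]
  rail -23.5 red at -70.0 97 green at -30.0 -101
  rail 23.5 red at -70.0 107 green at -30.0 -101
w1
  red 9 [-70.3 -22.7]
  tab 111 [-61.7   0.2]
  rail -23.5 red at -70.0 84 green at -30.0 -61
  rail 23.5 red at -71.0 33 green at -30.0 -31
w2
  tab 66 [-56.2  -5.1]
  rail -23.5 red at -71.0 12 green at -30.0 -42
  rail 23.5 red at -70.0 15 green at -30.0 -20
t4
  red 5 [-70.6 -25.3]
  tab 75 [-29.3  -1.5]
  rail -23.5 red at -70.0 95 green at -30.0 -97
  rail 23.5 red at -64.0 0 green at -30.0 -99
w4
  tab 77 [-27.5  -4.8]
  tab 3 [-27.9   5.4]
  tab 4 [-35.5   5.1]
  rail -23.5 red at -70.0 34 green at -30.0 -55
  rail 23.5 red at -70.0 33 green at -30.0 -34
t5
  red 4 [-70.3  22. ]
  red 5 [-69.9 -23.9]
  tab 52 [-28.5  -1.7]
  rail -23.5 red at -70.0 112 green at -30.0 -99
  rail 23.5 red at -70.0 113 green at -30.0 -98
t0 11 [(-95, 119, 214), (-92, 121, 219), (-89, 122, 217), (-86, 227, 240), (-83, 247, 247), (-80, 247, 246), (-77, 247, 245), (-74, 247, 243), (-71, 245, 241), (-68, 244, 242), (-65, 245, 240),
[... 3011 characters left out ...]
, 222), (13, 129, 224), (16, 129, 224), (19, 129, 223)]
t5 -11 [(-95, 80, 133), (-92, 82, 137), (-89, 82, 136), (-86, 82, 136), (-83, 84, 137), (-80, 84, 138), (-77, 85, 138), (-74, 86, 138), (-71, 85, 139), (-68, 85, 138), (-65, 87, 139), (-62, 87, 139), (-59, 93, 152), (-56, 112, 197), (-53, 231, 243), (-50, 247, 247), (-47, 247, 247), (-44, 247, 247), (-41, 247, 247), (-38, 246, 246), (-35, 245, 246), (-32, 241, 242), (-29, 235, 235), (-26, 242, 243), (-23, 244, 245), (-20, 245, 246), (-17, 246, 246), (-14, 247, 247), (-11, 247, 247), (-8, 247, 247), (-5, 247, 247), (-2, 245, 246), (1, 154, 210), (4, 128, 223), (7, 129, 223), (10, 129, 223), (13, 128, 224), (16, 128, 224), (19, 128, 223)]
```

The green marks are at local x=-30 and the tab centre is now at about -29. The slide met the same hard stop in both pushes, so the lock is home and released; it had started a little past the red marks. Now the pliers.

```bash
python3 - <<'E'
from cell import r,optics
from h import *
from scipy.spatial.transform import Rotation as R
q=(R.from_euler('z',-2,degrees=True)*R.from_euler('x',180,degrees=True)).as_quat()
r.move_to([.505,-.2897,.24],q); r.set_gripper(1.0); f0=np.array(r.current_contact_force())
r.move_linear([.5095,-.2897,.148],vel=.15); print(r.current_t(),r.current_contact_force()-f0)
r.set_gripper(0.0,60); r.sleep(.3)
print(r.current_t(),r.current_opening(),r.current_finger_force(),np.round(r.current_contact_force()-f0,1))
if r.current_opening()>.2:
    r.move_linear([.5095,-.2897,.185],vel=.08); print(np.round(r.current_contact_force()-f0,1))
    r.move_linear([.5095,-.2897,.26],vel=.15); r.sleep(.2); print(r.current_t(),r.current_opening(),np.round(r.current_contact_force()-f0,1),np.round(r.current_torque(),2))
snap(optics,r,'wrist','w6');snap(optics,r,'scene','s6');t=snap(optics,r,'top','t6')
a=cv2.imread('pics/w6.png'); b=load('s6'); uv=proj(b,[[.51,-.29,.2]])[0].astype(int); print(uv)
c=cv2.imread('pics/s6.png')[max(uv[1]-75,0):uv[1]+75,max(uv[0]-70,0):uv[0]+70]; c=cv2.resize(c,(284,305)); 
cv2.imwrite('pics/v6.png',np.hstack([cv2.resize(a,(512,384)),cv2.resize(c,(284,384))]))
E
```

```text
29.1833 [ 0.22359139 -0.91359221  1.44688244]
30.05 0.3165960688467577 58.449786901474 [-2.3  0.9 19.9]
[ 0.  -0.2 -1.9]
31.5167 0.3145533590337282 [-0.3 -0.3 -1.9] [0.06 0.05 0.06]
[284 149]
```

View pics/v6.png

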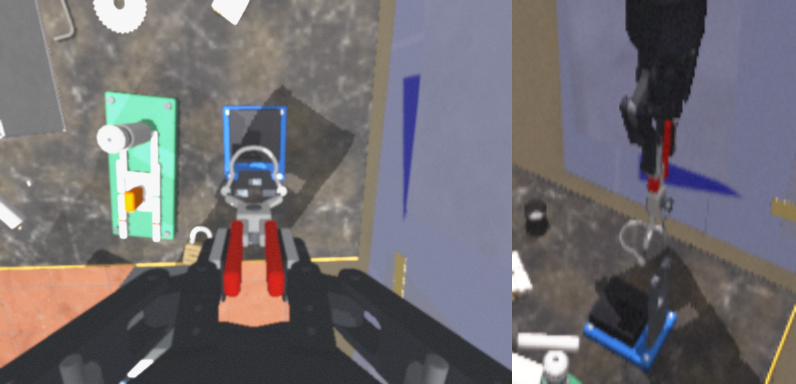

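The wrist view shows the pliers held with the handles parallel and the ring at about (255,175), clear of the stand. I can measure the ring in the tool frame.

```bash
python3 - <<'E'
from h import *
from scipy.spatial.transform import Rotation as R
yaw=np.radians(-2); ex=np.array([np.cos(yaw),np.sin(yaw)]); ey=np.array([-ex[1],ex[0]]); T=np.array([.5095,-.2897])
for f in('w6','t6','s6'):
    im=load(f);P=cloud(im)
    L=np.stack([(P[...,:2]-T)@ex,(P[...,:2]-T)@ey,P[...,2]],-1)*1000
    m=(L[...,2]>120)&(L[...,2]<165)&(L[...,0]>8)&(L[...,0]<60)&(abs(L[...,1])<45); Q=L[m]
    if len(Q)<10: print(f,len(Q)); continue
    print(f,len(Q),'z med',np.median(Q[:,2]).round(1),np.percentile(Q[:,2],[5,25,75,95]).round(1))
    v,u=np.nonzero(m); X=onplane(im,np.c_[u,v],.1425)[:,:2]-T; X=np.c_[X@ex,X@ey]*1000
    print('  x',X[:,0].min().round(1),X[:,0].max().round(1),'y',X[:,1].min().round(1),X[:,1].max().round(1))
    k=X[:,0]>22
    A=np.c_[2*X[k],np.ones(k.sum())]; s=np.linalg.lstsq(A,(X[k]**2).sum(1),rcond=None)[0]; print('  circle',s[:2].round(2),np.sqrt(s[2]+s[0]**2+s[1]**2).round(2))
    for yy in(-25,-15,-5,5,15,25):
        g=Q[abs(Q[:,1]-yy)<5]; 
        if len(g): print('   y',yy,len(g),'x',g[:,0].min().round(1),g[:,0].max().round(1),'z',np.median(g[:,2]).round(1))
    for xx in (15,25,35,42):
        g=Q[abs(Q[:,0]-xx)<5]
        if len(g): print('   x',xx,'z',np.median(g[:,2]).round(1))
# handle tops red in wrist cloud
im=load('w6');P=cloud(im); d=(mask(im,(0,120,60),(8,255,255),(200,200,310,300))|mask(im,(172,120,60),(180,255,255),(200,200,310,300)))>0
Q=P[d]; Q=Q[Q[:,2]>.2]; L=np.c_[(Q[:,:2]-T)@ex,(Q[:,:2]-T)@ey,Q[:,2]]*1000
for a in(L[L[:,1]>0],L[L[:,1]<0]): print('handle',len(a),a.min(0).round(1),a.max(0).round(1),np.median(a,0).round(1))
E
```

```text
w6 417 z med 139.7 [138.3 139.1 140.2 141. ]
  x 9.0 44.1 y -22.7 25.3
  circle [22.97  1.46] 20.05
   y -25 22 x 8.1 14.8 z 139.4
   y -15 131 x 9.9 40.3 z 139.7
   y -5 52 x 37.6 43.7 z 139.8
   y 5 46 x 39.3 43.8 z 139.8
   y 15 77 x 15.7 41.8 z 139.7
   y 25 89 x 8.3 33.1 z 139.9
   x 15 z 139.7
   x 25 z 139.7
   x 35 z 139.8
   x 42 z 139.8
t6 0
s6 41 z med 140.7 [138.2 139.9 141.5 142.1]
  x 7.8 40.3 y -19.8 26.4
  circle [19.29  2.8 ] 20.61
   y -25 3 x 8.6 28.3 z 140.7
   y -15 10 x 17.2 37.2 z 141.1
   y -5 6 x 35.9 41.0 z 140.3
   y 5 3 x 37.6 41.3 z 140.9
   y 15 8 x 16.5 38.6 z 140.2
   y 25 11 x 9.2 29.9 z 140.9
   x 15 z 141.4
   x 25 z 140.2
   x 35 z 141.0
   x 42 z 141.1
handle 1175 [ -9.4   7.1 217.1] [  8.5  15.8 277.8] [  5.   10.9 266.8]
handle 1172 [ -9.4 -13.1 217.9] [  8.7  -4.8 277.5] [  5.   -8.6 266.7]
```

```bash
cat > fin.py <<'E'
from cell import r,optics
from h import *
from scipy.spatial.transform import Rotation as R
PHI=50.; c,s=np.cos(np.radians(PHI)),np.sin(np.radians(PHI)); EX=np.array([c,s]); EY=np.array([-s,c])
Q=(R.from_euler('z',PHI,degrees=True)*R.from_euler('x',180,degrees=True)).as_quat()
DZ=.121
def tcp(xy,z,ox=.0227,oy=0.): # ring centre at xy, mid height z
    return np.r_[np.array(xy)-EX*ox-EY*oy, z+DZ]
E
python3 - <<'E'
from fin import *
P=cloud(load('s0')).reshape(-1,3);P=np.r_[P,cloud(load('t0')).reshape(-1,3)]
m=(np.hypot(P[:,0]-.591,P[:,1]+.1)<.035)&(P[:,2]>.12); print('under camera zmax',P[m][:,2].max() if m.any() else None)
S=[.559,-.1415]
k=r.inverse_kinematics([.52,-.25,.262],Q);print(np.round(k,2))
f0=np.array(r.current_contact_force()); print(r.current_t())
r.move_linear([.515,-.25,.262],rot=Q,vel=.08)
p=tcp(S,.118); r.move_linear([p[0],p[1],.255],vel=.12); r.move_linear(p,vel=.1); r.sleep(.2)
print(r.current_t(),np.array(r.current_tool_pos())-p,np.round(r.current_contact_force()-f0,1),r.current_opening())
snap(optics,r,'wrist','w7');snap(optics,r,'scene','s7');snap(optics,r,'top','t7')
a=cv2.imread('pics/w7.png'); b=load('s7'); uv=proj(b,[[.559,-.1415,.12]])[0].astype(int)
cc=cv2.imread('pics/s7.png')[uv[1]-55:uv[1]+55,uv[0]-40:uv[0]+40]; d=load('t7'); uv=proj(d,[[.559,-.1415,.12]])[0].astype(int)
dd=cv2.imread('pics/t7.png')[uv[1]-55:uv[1]+55,uv[0]-40:uv[0]+40]
cv2.imwrite('pics/v7.png',np.hstack([cv2.resize(a[60:300,130:390],(416,384)),cv2.resize(cc,(192,384)),cv2.resize(dd,(192,384))]))
E
```

```text
under camera zmax 0.2275719186898315
[-0.53  0.39  1.57 -0.    1.18  0.17]
31.6667
34.1833 [ 0.00015218 -0.00021055  0.00050181] [1.  0.3 0.9] 0.3168383549084037
```

View pics/v7.png

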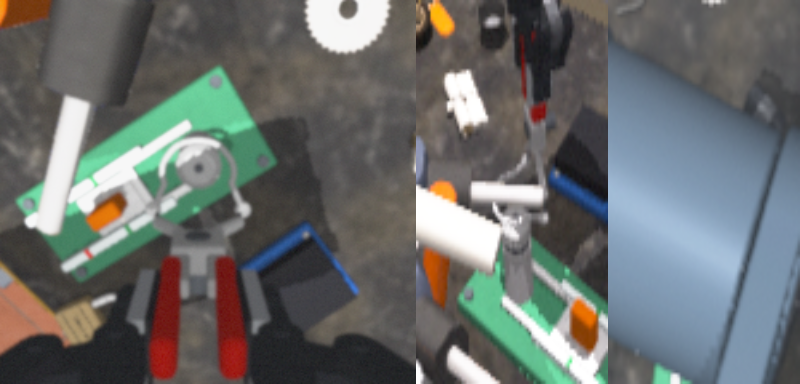

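The wrist view shows the ring concentric around the spindle top (crop (200,170)). The gripper is clear of the rod on the left. I'll measure the relative offset.

```bash
cat >> fin.py <<'E'
def fit(X):
    A=np.c_[2*X,np.ones(len(X))]; s=np.linalg.lstsq(A,(X**2).sum(1),rcond=None)[0]; return np.r_[s[:2],np.sqrt(s[2]+s[0]**2+s[1]**2)]
def measure(fn,T,zr,zs=.0985):
    im=load(fn);P=cloud(im); L=np.stack([(P[...,:2]-T[:2])@EX,(P[...,:2]-T[:2])@EY,P[...,2]],-1)*1000
    z=L[...,2]; box=(L[...,0]>0)&(L[...,0]<55)&(abs(L[...,1])<35)
    def pl(m,zz):
        v,u=np.nonzero(m); X=onplane(im,np.c_[u,v],zz)[:,:2]-T[:2]; return np.c_[X@EX,X@EY]*1000
    ring=box&(abs(z-zr*1000)<8)&(L[...,0]>12); R_=pl(ring,zr)
    s0=fit(R_)  # wire midline; then inner edge by angle
    d=R_-s0[:2]; th=np.degrees(np.arctan2(d[:,1],d[:,0])); rr=np.hypot(*d.T); E=[]
    for a in range(-100,101,10):
        k=abs(th-a)<7
        if k.sum()>2: E.append(np.r_[np.radians(a),rr[k].min(),rr[k].max()])
    E=np.array(E); mid=s0[:2]+np.c_[np.cos(E[:,0]),np.sin(E[:,0])]*((E[:,1]+E[:,2])/2)[:,None]
    inn=s0[:2]+np.c_[np.cos(E[:,0]),np.sin(E[:,0])]*E[:,1:2]
    print('ring n',len(R_),'zmed',np.median(z[ring]).round(1),'fit',s0.round(2),'mid',fit(mid).round(2),'inner',fit(inn).round(2))
    print('  angles',np.degrees(E[:,0]).astype(int),E[:,1].round(1),E[:,2].round(1))
    for q in((0,-20),(0,20),(1,40),(1,15)):
        pass
    Lr=L[ring]; G=np.linalg.lstsq(np.c_[Lr[:,:2],np.ones(len(Lr))],Lr[:,2],rcond=None)[0]; print('  tilt mm/mm',G[:2].round(3),'z@centre',(G[:2]@s0[:2]+G[2]).round(2))
    top=box&(z>zs*1000-6)&(z<zs*1000+5); 
    if top.sum()>10:
        S_=pl(top,zs); c=cv2.minEnclosingCircle(S_.astype(np.float32)); h=cv2.convexHull(S_.astype(np.float32)).reshape(-1,2)
        print('spindle n',len(S_),'zmed',np.median(z[top]).round(1),'enc',np.round(c[0],2),round(c[1],2),'hullfit',fit(h.astype(float)).round(2),'mean',S_.mean(0).round(2))
E
python3 - <<'E'
from fin import *
measure('w7',tcp([.559,-.1415],.118),.118)
E
```

```text
ring n 396 zmed 120.4 fit [22.12  0.69 21.29] mid [23.1   0.72 20.52] inner [23.44  0.68 18.53]
  angles [-100  -90  -80  -70  -59  -50  -40  -29  -20  -10    0   10   20   29
   40   50   59   70   80   90  100] [18.1 18.1 18.9 19.3 19.5 19.5 19.8 19.9 19.6 19.4 19.4 19.4 19.8 19.8
 19.6 19.6 19.4 19.3 18.6 18.5 17.9] [22.7 21.6 22.2 22.9 22.9 22.9 23.3 23.3 23.1 22.9 22.9 22.9 23.3 23.4
 23.1 22.8 22.7 22.7 22.6 22.2 23.3]
  tilt mm/mm [0.009 0.005] z@centre 120.3
spindle n 631 zmed 97.1 enc [24.74  0.19] 14.16 hullfit [24.79  0.22 13.89] mean [24.88  0.29]
```

```bash
python3 - <<'E'
from fin import *
p0=np.array(r.current_tool_pos()); p=p0.copy(); p[:2]+=EX*.0012-EY*.0004; p[2]-=.0125
r.move_linear(p,vel=.04); r.sleep(.2); a=np.array(r.current_tool_pos()); print(r.current_t(),(a-p0)*1000,a)
snap(optics,r,'wrist','w8'); measure('w8',a,.1067)
E
```

```text
34.9917 [  1.14090796   0.61612136 -12.33108089] [ 0.54563078 -0.15830462  0.2269752 ]
ring n 417 zmed 107.8 fit [23.2   0.9  20.34] mid [25.44 -1.23 15.19] inner [29.7  -4.06 10.4 ]
  angles [-100  -90  -80  -70  -59  -50  -40  -29  -20  -10    0   10   20   29
   40   50   59   70   80   90  100] [ 2.4 18.6  2.3 18.8 18.8 18.8  9.1  9.1 18.8  5.8  5.8 18.5  5.4  5.4
  3.1  3.1  9.8  7.9  6.   6.7  7.7] [22.4 21.5 22.  22.3 22.3 22.2 22.5 22.5 22.2 22.  22.  22.  22.6 22.7
 22.4 22.3 22.2 22.4 22.4 22.2 22.3]
  tilt mm/mm [ 0.049 -0.003] z@centre 106.96
spindle n 687 zmed 97.1 enc [23.45  0.87] 13.97 hullfit [23.61  0.83 13.79] mean [23.66  0.82]
```

```bash
sed -i 's/R_=pl(ring,zr)/R_=pl(ring,zr); R_=R_[np.hypot(R_[:,0]-23.3,R_[:,1]-.8)>16.5]/' fin.py; python3 - <<'E'
from fin import *
a=np.array([0.54563078,-0.15830462,0.2269752])
for zr in(.1057,.1067): measure('w8',a,zr)
E
```

```text
ring n 394 zmed 107.4 fit [22.21  0.99 21.27] mid [23.19  1.03 20.5 ] inner [23.53  0.98 18.51]
  angles [-100  -90  -80  -70  -59  -50  -40  -29  -20  -10    0   10   20   29
   40   50   59   70   80   90  100] [18.  18.  18.9 19.3 19.4 19.4 19.8 19.9 19.6 19.4 19.4 19.4 19.8 19.8
 19.5 19.5 19.4 19.3 18.5 18.5 17.9] [22.7 21.6 22.2 22.9 22.9 22.9 23.3 23.3 23.1 22.9 22.9 22.9 23.3 23.4
 23.1 22.8 22.7 22.7 22.6 22.2 23.2]
  tilt mm/mm [ 0.201 -0.003] z@centre 103.33
spindle n 687 zmed 97.1 enc [23.45  0.87] 13.97 hullfit [23.61  0.83 13.79] mean [23.66  0.82]
ring n 394 zmed 107.8 fit [22.43  0.99 21.18] mid [23.41  1.03 20.42] inner [23.75  0.98 18.43]
  angles [-100  -90  -80  -70  -59  -50  -40  -29  -20  -10    0   10   20   29
   40   50   59   70   80   90  100] [18.  18.  18.8 19.2 19.4 19.4 19.7 19.8 19.5 19.3 19.3 19.3 19.7 19.7
 19.5 19.5 19.3 19.2 18.5 18.5 17.8] [22.6 21.5 22.1 22.8 22.8 22.8 23.2 23.2 23.  22.8 22.8 22.8 23.2 23.3
 23.  22.7 22.6 22.6 22.5 22.1 23.2]
  tilt mm/mm [ 0.049 -0.003] z@centre 106.93
spindle n 687 zmed 97.1 enc [23.45  0.87] 13.97 hullfit [23.61  0.83 13.79] mean [23.66  0.82]
```

The ring and spindle centres agree within 0.3 mm. I'll lower in steps watching the force, and check the depth bias on the spindle's flat top.

```bash
python3 - <<'E'
from fin import *
im=load('w8');P=cloud(im);a=np.array([0.54563078,-0.15830462,0.2269752]); c=a[:2]+EX*.0236+EY*.0008
for lo,hi in((3,7),(5,9),(7,11)):
    d=np.hypot(*(P[...,:2]-c).transpose(2,0,1))*1000; k=(d>lo)&(d<hi)&(P[...,2]>.08)&(P[...,2]<.11); print(lo,k.sum(),np.median(P[k][:,2]).round(4))
f0=np.array(r.current_contact_force()); p=np.array(r.current_tool_pos())
for z in(.222,.217,.212,.207,.203,.1988):
    p[2]=z; r.move_linear(p,vel=.03); f=np.array(r.current_contact_force())-f0; print(z,f.round(1))
    if np.linalg.norm(f)>5: break
r.sleep(.2); a=np.array(r.current_tool_pos()); print(r.current_t(),a,r.current_opening(),r.current_finger_force())
snap(optics,r,'wrist','w9');s=snap(optics,r,'scene','s9')
measure('w9',a,.078,.0985)
for f in(s,):
    uv=proj(f,[[.559,-.1415,.085]])[0].astype(int); cc=cv2.imread('pics/s9.png')[uv[1]-30:uv[1]+30,uv[0]-30:uv[0]+30]
w=cv2.imread('pics/w9.png'); uv=proj(load('w9'),[[.559,-.1415,.085]])[0].astype(int); ww=w[uv[1]-45:uv[1]+45,uv[0]-45:uv[0]+45]
cv2.imwrite('pics/v9.png',np.hstack([cv2.resize(cc,(400,400),interpolation=2),cv2.resize(ww,(400,400),interpolation=2)]))
E
```

```text
3 137 0.0977
5 194 0.0977
7 256 0.0975
0.222 [-0.4 -0.4 -1.5]
0.217 [-0.4 -0.1 -1.2]
0.212 [-1.  -0.5 -0.1]
0.207 [-0.7 -0.8  0.1]
0.203 [-0.6 -1.6 -0.5]
0.1988 [-1.4 -0.5 -0.8]
37.075 [ 0.54566869 -0.15831965  0.19887945] 0.31451680675076876 60.32857418060303
ring n 396 zmed 79.7 fit [22.3   1.01 21.23] mid [23.27  1.05 20.47] inner [23.61  1.   18.48]
  angles [-100  -90  -80  -70  -59  -50  -40  -29  -20  -10    0   10   20   29
   40   50   59   70   80   90  100] [18.  18.  18.8 19.3 19.4 19.4 19.7 19.9 19.6 19.4 19.3 19.3 19.8 19.7
 19.5 19.5 19.4 19.2 18.5 18.5 17.8] [22.6 21.6 22.1 22.8 22.9 22.9 23.2 23.2 23.  22.9 22.9 22.8 23.3 23.3
 23.1 22.7 22.6 22.7 22.5 22.2 23.2]
  tilt mm/mm [-0.009  0.005] z@centre 78.98
spindle n 937 zmed 97.2 enc [10.96  0.85] 26.28 hullfit [10.74  0.62 25.24] mean [21.8   0.77]
```

View pics/v9.png

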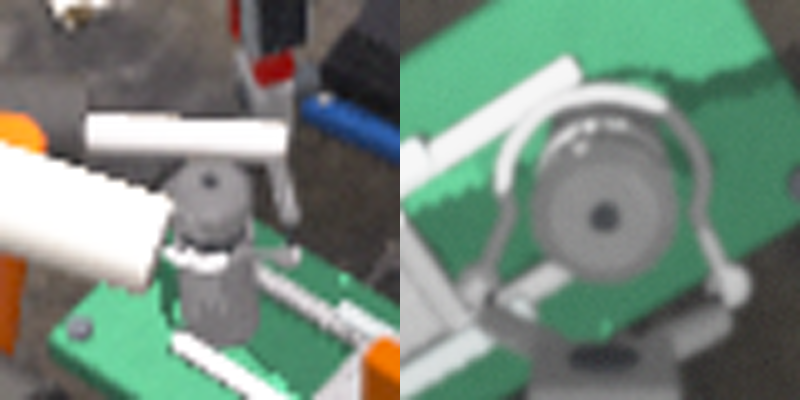

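```bash
python3 - <<'E'
from fin import *
im=load('s9'); a=np.array([0.54566869,-0.15831965,.1989]); c=a[:2]+EX*.0236+EY*.0009
o=proj(im,[[.559,-.1415,.085]])[0].astype(int)-30; k=400/60
f=lambda X:(proj(im,X)-o+.5)*k
print('centre top',f([[*c,.0985]]))
for z in(.076,.078,.080):
    th=np.radians(np.arange(0,360,5)); C=np.c_[c[0]+.0200*np.cos(th),c[1]+.0200*np.sin(th),np.full(72,z)]; p=f(C); 
    i=p[:,1].argmax(); near=p[(abs(p[:,0]-205)<12)&(p[:,1]>p[:,1].mean())]; print(z,near.round(0).tolist())
for z in(.0735,.0825):
    C=np.c_[c[0]+.0135*np.cos(th),c[1]+.0135*np.sin(th),np.full(72,z)]; p=f(C); print('groove edge',z,p[(abs(p[:,0]-212)<8)&(p[:,1]>p[:,1].mean())].round(0).tolist())
g=cv2.resize(cv2.imread('pics/s9.png')[o[1]:o[1]+60,o[0]:o[0]+60],(400,400),interpolation=2)
for u in(195,205,215): print(u,[(v,int(g[v,u].mean())) for v in range(215,290,5)])
print('dot', [(v,int(g[v,210].mean())) for v in range(165,200,4)])
E
```

```text
centre top [[201.60249094 183.54209492]]
0.076 [[194.0, 269.0], [199.0, 269.0], [204.0, 269.0], [209.0, 269.0], [214.0, 268.0]]
0.078 [[193.0, 265.0], [198.0, 266.0], [203.0, 266.0], [208.0, 266.0], [213.0, 265.0]]
0.08 [[198.0, 262.0], [203.0, 262.0], [208.0, 262.0], [213.0, 261.0]]
groove edge 0.0735 [[205.0, 259.0], [208.0, 258.0], [211.0, 258.0], [215.0, 257.0], [218.0, 256.0]]
groove edge 0.0825 [[206.0, 243.0], [210.0, 242.0], [213.0, 242.0], [216.0, 241.0], [220.0, 240.0]]
195 [(215, 152), (220, 148), (225, 145), (230, 143), (235, 140), (240, 106), (245, 101), (250, 153), (255, 224), (260, 253), (265, 228), (270, 183), (275, 145), (280, 135), (285, 138)]
205 [(215, 162), (220, 147), (225, 127), (230, 120), (235, 133), (240, 116), (245, 77), (250, 73), (255, 175), (260, 243), (265, 255), (270, 220), (275, 148), (280, 131), (285, 142)]
215 [(215, 162), (220, 150), (225, 133), (230, 121), (235, 122), (240, 106), (245, 76), (250, 83), (255, 205), (260, 255), (265, 244), (270, 205), (275, 151), (280, 137), (285, 144)]
dot [(165, 145), (169, 142), (173, 125), (177, 100), (181, 77), (185, 89), (189, 127), (193, 149), (197, 158)]
```

Both views show the ring around the groove with a clear gap all round, about 1 mm high. I'll lower it 1 mm and hand in.

```bash
python3 - <<'E'
from fin import *
p=np.array(r.current_tool_pos()); p[2]=.1979; r.move_linear(p,vel=.02); r.sleep(.4)
print(r.current_t(),r.current_tool_pos(),np.round(r.current_contact_force(),1),r.current_opening(),r.current_finger_force())
print(r.hand_in())
E
```

```text
37.825 [ 0.54567447 -0.15830138  0.19790349] [-0.4  1.  -3.3] 0.3136412916374168 60.32923221588135
the job is handed in; nothing more can be done
None
```

The job is handed in at 37.8 s: the lock is home and released, and the pliers are held squeezed with the ring level and centred at the groove, touching nothing by the force readings; the first lock push probably brushed the machine's rod (about 15 N at most).

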